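# Alternate the tabbed clutch plates on the splined hub

### The job

Rebuild the small clutch on the bench: slide the thin plate with the narrow tab onto the splined hub first, its tab pointing the opposite way to the back plate's broad tab, then slide the thicker plate with the broad tab on top, its tab over the back plate's, each fully home and flat, and let go. The splines stand a little off square to the back plate, so rest each plate on them and feel for the engagement gently, never pushing or jamming them, downwards or sideways, with more than about 25 N, and leave the other things on the bench where they are.

Things in the scene. Friction and masses are not known exactly. Their poses are not given: they have to be found in the camera images.
- clutch: Clutch unit fixed to the bench: wooden foot 100 x 100 x 18 mm, a 44 mm diameter collar, on it the back plate (octagon 65 mm across, 10 mm thick, upper face 50 mm above the bench) with one broad tab, and the splined hub standing on the back plate. Origin on the bench under the hub axis, z up; x along the back plate's tab. Its yaw tells the tab, not the ribs
- backtab (a point): Middle of the outer edge of the back plate's broad tab, on its upper face, 46 mm from the hub axis, 50 mm above the bench; the tab is 30 mm wide
- rib_top (a point): On the hub axis at the height of the rib tops, 78 mm above the bench. Hub: round core of 24 mm diameter with four straight ribs (a cross, each 8 mm wide, to 18 mm from the axis) from the back plate up to here. The cross is turned by an unknown angle, up to 20 degrees either way, from square with the back plate; this is not in the readings. Very stiff to turn (2 N m)
- nose (a point): Top of the hub's plain round nose, on the axis, 94 mm above the bench: 24 mm diameter from the rib tops up to 83 mm above the bench, then tapering to 12 mm at the top. It centres a plate lowered over it; the plate then rests on the rib tops, its underside 78 mm above the bench, until it is turned so that its slots match and it can go down the ribs
- narrow: Loose steel separator plate lying flat: octagon 60 mm across flats, 10 mm thick, 0.15 kg +-30 %, one narrow tab 12 mm wide. Origin at the centre of its underside, z up, x along the tab. Grip the flats at y = +-30 mm (25 mm long, parallel to x). Bore: a cross of slots along x and y, 10 mm wide, to 19.5 mm from the centre, round passage 26 mm
- narrow_tab (a point): Middle of the outer end of the narrow tab, at half thickness, 46 mm from the plate's centre. Both plates have 1 mm clearance on core and ribs, so the slots take the ribs within about 3 degrees, in any of four quarter turns. Where the slots nearly match, within some 6 degrees, a plate leaned on the ribs with 5 N sinks a few tenths of a mm deeper than elsewhere
- broad: Loose steel driven plate lying flat: same octagon and cross bore as the other, but 14 mm thick, 0.20 kg +-30 %, one broad tab 30 mm wide. Origin at the centre of its underside, z up, x along the tab; grip the flats at y = +-30 mm
- broad_tab (a point): Middle of the outer end of the broad tab, at half thickness, 46 mm from the plate's centre
- screwdriver: Bystander: screwdriver lying in front of the clutch, nearer the robot
- wrench: Bystander: open wrench lying to the left
- glue: Bystander: white glue bottle, 60 mm diameter, 160 mm tall, standing behind the clutch to the left
- jar: Bystander: jar, 64 mm diameter, 80 mm tall, standing behind the clutch to the right
- offcut: Bystander: wooden offcut 120 x 45 x 22 mm, far left
- block: Bystander: wooden block 50 x 50 x 35 mm, far right
- mallet: Bystander: wooden mallet lying on the right; head 70 x 120 x 64 mm

How it is judged:
By the outcome, as a careful person would: the job done as asked, in the order asked, and still so for the second after the job is handed in, with the robot touching nothing.
It also fails if it takes over 72 s, if anything falls off the work surface, if the arm or the gripper's body presses on something with over 40 N, if the wrist force passes 120 N, or if a joint passes its speed limit or range.

### The arm

A 6-joint arm with a two-finger parallel gripper is mounted at the origin on the work surface. World frame = base frame: x ahead of the robot, y to its left, z up, the work surface at z = 0. Lengths are in m, angles in rad, forces in N, time in s.
With the tool pointing down it reaches from about 0.3 to 0.775 m from the base axis. Payload 14.6 kg.
Tool frame: the origin (TCP) lies at the very end of the fingers, on their centre line; the grasp point (between the pads) lies 19 mm behind it; x points along the fingers, y is the direction in which the jaws open and shut, and the axes are right-handed (so a half turn about x gives the same grasp; the last joint's range is limited). The gripper opens to 94 mm and grips with 3 to 60 N. Pads are 16 mm wide; open, the fingers measure 119 mm over their backs; the gripper's body (75 mm by 177 mm) begins 78 mm behind the grasp point.
Start: joints at [1.092, 0.3, 1.521, -0, 1.321, -0.067], TCP at [0.22, 0.504, 0.205] pointing down, gripper open.
Joint ranges: [-3.03, 3.03], [-0.79, 2.21], [0.23, 2.52], [-1.04, 4.18], [0, 3.07], [-2.55, 2.55]. Speed limits (rad/s): [2.22, 2.22, 2.57, 3.14, 3.14, 3.14].

### API

Orientations are given as [roll, pitch, yaw] about the fixed x, y, z axes, in that order (R = Rz(yaw) Ry(pitch) Rx(roll)).
In Python, from station import ctrl, viewer, hand_in gives the robot as it stands. The module is installed in compiled form; this text tells all that it offers.
- The arm moves only by the tool play_rows, never from a script. Its argument "deltas" is a list that holds one entry, the list of rows, each a list of 7 numbers: the shift along the tool's x, y, z in mm, then the turn, a rotation vector about the tool's x, y, z in rad, then the finger opening in mm, from 0 to 94. In form: [[[dx, dy, dz, ax, ay, az, gripper], ...]]. A call has 1 to 10 rows; each row shifts and turns the commanded pose from where the row before left it, along the tool's axes as they then stand; what a row does not reach is not made up. A row lasts 1/10 s, in which the tool goes at most 50 mm and 8.59 degrees, less where a joint would pass 70% of its speed; a pose out of reach is approached as far as the arm can. A call with a gripper value outside its range is refused whole. The fingers move at their own pace and stop on an object; "grip_force" is the grip in N (left out, the last holds). Time passes only in rows, so rows that do not move let the fingers close. It gives the time, the measured TCP pose, the force and the opening at its end, in the units of the state.
- ctrl.get_obs(): the state, without advancing time (a new reading comes with each control period).
- viewer.camera(name): name is "side" or "top"; returns a dict with "img" (400x640x3 uint8, red, green, blue), "fx", "fy", "cx", "cy" (pixels), "distortion" ([k1, k2, p1, p2, k3] as OpenCV has them; the pictures are not rectified), "rvec" (rotation vector, rad) and "tvec" (3), from world to camera coordinates, as OpenCV has them. Camera axes: x right, y down, z forward; pixel columns grow to the right and rows downward; lengths in m; the calibration is good to about 2 mm. A picture is of the moment at which its call begins. There is no depth.
- hand_in(): hands the job in, once; it reports no verdict.
The state is a dict: "time_s": time; "qpos": joint angles; "joint_vel": joint speeds; "tau": joint torques, N m; "ee_pos": TCP position; "eef_rot": TCP orientation; "force": force on the tool from outside, world axes, zero at the start; "moment": the same for the moment, N m; "grip_width": finger opening in m.
Only numpy, scipy, OpenCV 4.12 (cv2) and the standard library are available. Lean on these libraries where they do the work, as an engineer would, in place of code of your own. Each camera call takes 0.05 s, during which the arm holds its last target.

## Working session

There is one attempt and no reset: what is moved stays moved. The work goes in short steps, Python scripts to look and compute and a tool call to move; the robot and the scene stay as the last step left them, time stands still between calls to the robot, and variables do not carry over. Pictures are saved under pics/ and viewed, and the job is handed in when it is done.

Besides the shell and the picture viewer there is one more tool, called after "Call:" as name(argument=value, ...) on one line, values as JSON. play_rows: Moves the arm, as the interface text tells. Its arguments: {"type":"object","properties":{"deltas":{"type":"array","items":{"type":"array","items":{"type":"array","items":{"type":"number"}}}},"grip_force":{"type":"number"}},"required":["deltas"]}

```bash
mkdir -p pics
cat > h.py <<'E'
import numpy as np,cv2
from station import ctrl,viewer,hand_in
def cam(n):
    c=viewer.camera(n);K=np.array([[c['fx'],0,c['cx']],[0,c['fy'],c['cy']],[0,0,1.]])
    return c,K,np.array(c['distortion']),np.array(c['rvec'],float),np.array(c['tvec'],float)
def proj(c,P):
    c,K,D,r,t=c;return cv2.projectPoints(np.array(P,float).reshape(-1,1,3),r,t,K,D)[0].reshape(-1,2)
def unproj(c,uv,z):
    c,K,D,r,t=c;n=cv2.undistortPoints(np.array(uv,float).reshape(-1,1,2),K,D).reshape(-1,2)
    R=cv2.Rodrigues(r)[0];o=-R.T@t.ravel();d=np.c_[n,np.ones(len(n))]@R
    return o+d*((z-o[2])/d[:,2])[:,None]
def save(c,fn,box=None,s=1):
    im=c[0]['img'][:,:,::-1]
    if box: im=im[box[1]:box[3],box[0]:box[2]]
    cv2.imwrite('pics/'+fn,cv2.resize(im,None,fx=s,fy=s,interpolation=cv2.INTER_CUBIC))
E
python3 - <<'E'
from h import *
print(ctrl.get_obs())
for n in('top','side'):
    c=cam(n);save(c,n+'0.png',None,1.25);print(n,c[1:],)
    import pickle;pickle.dump(c,open(n+'0.pkl','wb'))
E
```

```text
{'time_s': 0.0, 'qpos': array([ 1.09241343e+00,  3.00462645e-01,  1.52159679e+00,  7.61119326e-06,
        1.32067350e+00, -6.66038397e-02]), 'joint_vel': array([ 0.00067705,  0.00033245, -0.000995  , -0.00058187,  0.00064324,
       -0.00025628]), 'tau': array([-1.25514340e-03, -5.31795502e+01, -3.52747858e+01,  7.07269949e-02,
        2.42416654e-02, -9.89131900e-05]), 'ee_pos': array([0.22001392, 0.50379098, 0.20488432]), 'eef_rot': array([-1.64386528,  1.56965601, -2.05564622]), 'force': array([-0.05321574,  0.63042579,  0.2173819 ]), 'moment': array([-0.01108324, -0.00511844, -0.00675147]), 'grip_width': 0.09439516248857077}
top (array([[456.97274028,   0.        , 322.60589694],
       [  0.        , 456.97274028, 196.60136392],
       [  0.        ,   0.        ,   1.        ]]), array([-0.0992682,  0.       ,  0.       ,  0.       ,  0.       ]), array([ 2.14265496, -2.13543781,  0.13159549]), array([-0.01262941,  0.59810708,  1.2301262 ]))
side (array([[504.74401971,   0.        , 331.47920808],
       [  0.        , 504.74401971, 201.62729862],
       [  0.        ,   0.        ,   1.        ]]), array([-0.09166269,  0.        ,  0.        ,  0.        ,  0.        ]), array([ 0.0433038 , -2.73498668,  1.52436817]), array([0.56669164, 0.10561247, 1.39242324]))
```

View pics/top0.png

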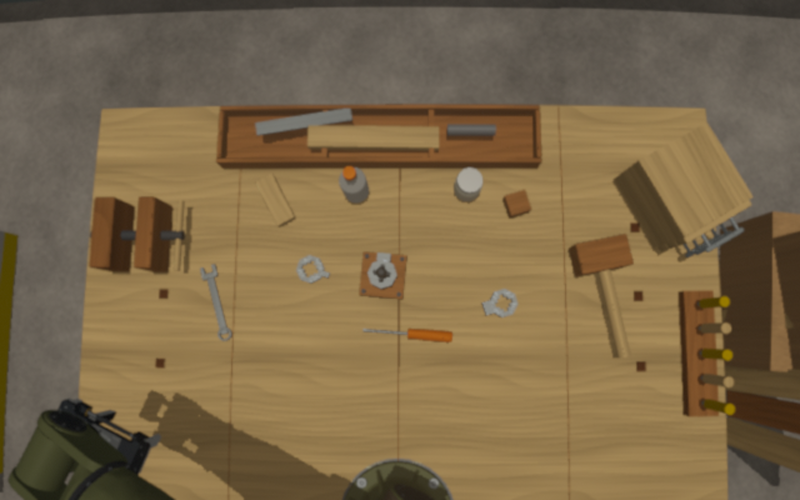

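View pics/side0.png

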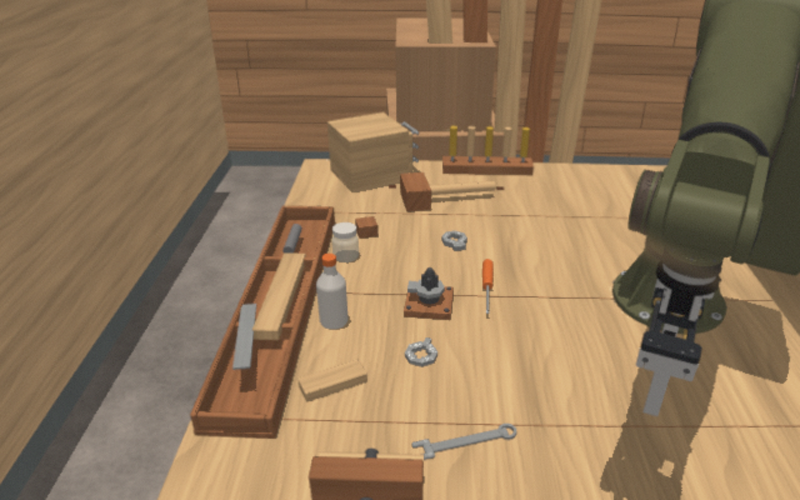

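The top picture shows the narrow plate at about (250,215), the clutch at (307,218) and the broad plate at (401,243) in native pixels. I'll look closer with enlarged crops.

Run:
```python
from h import *
import pickle
c=pickle.load(open('top0.pkl','rb'));s=pickle.load(open('side0.pkl','rb'))
ims=[]
for im,(u,v) in ((c,(250,215)),(c,(306,218)),(c,(401,243)),(s,(337,281)),(s,(343,238)),(s,(364,192))):
    a=im[0]['img'][v-24:v+24,u-24:u+24,::-1]
    a=cv2.resize(a,(264,264),interpolation=cv2.INTER_CUBIC)
    for k in range(0,48,8):
        cv2.putText(a,str(u-24+k),(int(k*5.5),8),0,.3,(0,0,255),1);cv2.putText(a,str(v-24+k),(0,int(k*5.5)+8),0,.3,(0,0,255),1)
        cv2.line(a,(int(k*5.5),0),(int(k*5.5),263),(0,0,120),1) if 0 else None
    ims.append(a)
cv2.imwrite('pics/crops.png',np.vstack([np.hstack(ims[:3]),np.hstack(ims[3:])]))
```

```text
(no output)
```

View pics/crops.png

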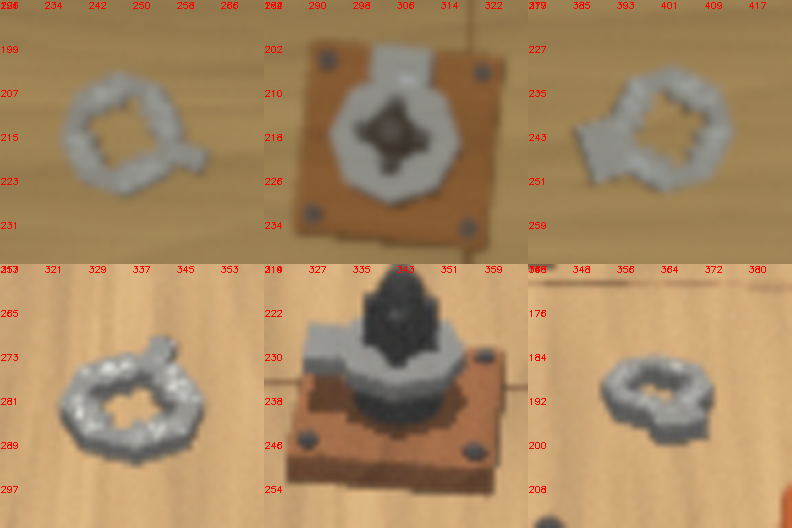

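```bash
cat > fit.py <<'E'
from h import *
import pickle
from scipy.optimize import minimize
S=6
def octo(a):
    t=a*np.tan(np.pi/8);return np.array([[a,-t],[a,t],[t,a],[-t,a],[-a,t],[-a,-t],[-t,-a],[t,-a]])
def cross(w,l):
    w/=2;return np.array([[l,-w],[l,w],[w,w],[w,l],[-w,l],[-w,w],[-l,w],[-l,-w],[-w,-w],[-w,-l],[w,-l],[w,-w]])
def circ(r):
    a=np.linspace(0,2*np.pi,40,endpoint=False);return np.c_[r*np.cos(a),r*np.sin(a)]
def rect(x0,x1,w): return np.array([[x0,-w/2],[x1,-w/2],[x1,w/2],[x0,w/2]])
def pix(c,pts2,z,p,box):
    x,y,th=p;R=np.array([[np.cos(th),-np.sin(th)],[np.sin(th),np.cos(th)]])
    q=pts2@R.T*1e-3+[x,y];uv=proj(c,np.c_[q,np.full(len(q),z)])
    return ((uv+0.5-[box[0],box[1]])*S-0.5)
def fillp(m,poly,v): cv2.fillPoly(m,[np.round(poly*16).astype(np.int32)],v,cv2.LINE_8,4)
def prism(c,m,pts,z0,z1,p,box):
    a=np.vstack([pix(c,pts,z0,p,box),pix(c,pts,z1,p,box)]).astype(np.float32)
    fillp(m,cv2.convexHull(a)[:,0],255)
def down(m,box): return cv2.resize(m,(box[2]-box[0],box[3]-box[1]),interpolation=cv2.INTER_AREA)/255.
def plate(c,p,box,z0,th,w,a=30,bore=True):
    m=np.zeros(((box[3]-box[1])*S,(box[2]-box[0])*S),np.uint8)
    prism(c,m,octo(a),z0,z0+th,p,box);prism(c,m,rect(20,46,w),z0,z0+th,p,box)
    if bore:
        hs=[]
        for z in(z0,z0+th):
            h=np.zeros_like(m)
            fillp(h,pix(c,cross(10,19.5),z,p,box),255);fillp(h,pix(c,circ(13),z,p,box),255);hs.append(h)
        m[(hs[0]>0)&(hs[1]>0)]=0
    return down(m,box)
def gray(c,box):
    im=c[0]['img'][box[1]:box[3],box[0]:box[2]].astype(float)
    sat=(im.max(2)-im.min(2))/im.max(2)
    return im,sat
def fit(f,ps):
    best=None
    sc=np.array([.003,.003,.08])
    for p in ps:
        for _ in range(2):
            r=minimize(lambda q:f(np.array(q)*sc),np.array(p)/sc,method='Nelder-Mead',options=dict(initial_simplex=np.array(p)/sc+np.array([[0,0,0],[1,0,0],[0,1,0],[0,0,1.]]),xatol=.01,fatol=1e-5));p=r.x*sc
        if best is None or r.fun<best[1]: best=(p,r.fun)
    return best
E
cat > f1.py <<'E'
from fit import *
top=pickle.load(open('top0.pkl','rb'));side=pickle.load(open('side0.pkl','rb'))
out={}
for nm,th,w,tp,sd,tips in(('narrow',.010,12,(250,215),(337,281),((261,219),(340,269))),('broad',.014,30,(401,243),(364,192),((388,245),(368,199)))):
    for c,(u,v),cn,tip in((top,tp,'top',tips[0]),(side,sd,'side',tips[1])):
        box=(u-24,v-24,u+24,v+24);im,sat=gray(c,box)
        t=np.clip((0.33-sat)/(0.2),0,1) if 1 else 0
        P=unproj(c,[(u,v),tip],th/2);x,y=P[0,:2];d=P[1]-P[0];th0=np.arctan2(d[1],d[0])
        f=lambda p:np.mean((cv2.GaussianBlur(plate(c,p,box,0,th,w),(0,0),.6)-t)**2)
        b=fit(f,[(x,y,th0+k) for k in(-.2,0,.2)])
        print(nm,cn,np.round(b[0][:2]*1e3,1),np.round(np.degrees(b[0][2]),1),b[1],np.mean(t**2))
        cv2.imwrite(f'pics/_{nm}{cn}.png',np.hstack([t*255,plate(c,b[0],box,0,th,w)*255]))
c=top;box=(306-24,218-24,306+24,218+24);im,sat=gray(c,box)
v=im.max(2)
print(np.round(sat[14:34:3,14:34:3],2));print(v[14:34:3,14:34:3])
dark=np.clip((110-v)/50,0,1)
t=np.clip((0.38-sat)/.2,0,1)
x,y=unproj(c,[(305,217)],.05)[0,:2]
yy,xx=np.mgrid[0:48,0:48]
t=np.where((xx-23)**2+(yy-23)**2<8**2,1,t); t=np.where((np.hypot(xx-24,yy-24)>20),0,t)
b=fit(lambda p:np.mean((cv2.GaussianBlur(plate(c,p,box,.04,.01,30,32.5,False),(0,0),.6)-t)**2),[(x,y,k) for k in(-.1,.1)])
print('clutch top',np.round(b[0][:2]*1e3,1),np.degrees(b[0][2]),b[1])
def hub(c,p,box):
    m=np.zeros((48*S,48*S),np.uint8)
    for k in(0,np.pi/2): prism(c,m,rect(-18,18,8),.05,.078,(p[0],p[1],p[2]+k),box)
    prism(c,m,circ(12),.05,.083,p,box);return down(m,box)
d=np.where(np.hypot(xx-23,yy-23)<10,dark,0)
h=fit(lambda p:np.mean((cv2.GaussianBlur(hub(c,p,box),(0,0),.6)-d)**2),[(b[0][0],b[0][1],b[0][2]+k) for k in(-.25,0,.25)])
print('hub top',np.round(h[0][:2]*1e3,1),np.degrees(h[0][2]),h[1])
for k in range(-25,26,5):
    print(k,round(np.mean((cv2.GaussianBlur(hub(c,(h[0][0],h[0][1],b[0][2]+np.radians(k)),box),(0,0),.6)-d)**2)*1e4,1),end=' ')
cv2.imwrite('pics/_cl.png',cv2.resize(np.hstack([t*255,plate(c,b[0],box,.04,.01,30,32.5,False)*255,d*255,hub(c,h[0],box)*255]),None,fx=4,fy=4))
E
python3 f1.py
```

```text
narrow top [550.3 204.6] -108.7 0.004959751787060407 0.1138179538587701
narrow side [548.8 202.7] -107.8 0.005201825685709609 0.15263985720910478
broad top [ 474.5 -235.7] 107.8 0.005324771059163248 0.13615613454523373
broad side [ 473.4 -238. ] 105.3 0.005396701426222689 0.09934867899349181
[[0.63 0.53 0.09 0.05 0.02 0.08 0.63]
 [0.47 0.05 0.05 0.07 0.05 0.05 0.27]
 [0.14 0.05 0.07 0.21 0.07 0.05 0.07]
 [0.06 0.12 0.21 0.15 0.24 0.07 0.05]
 [0.06 0.05 0.16 0.27 0.31 0.12 0.06]
 [0.12 0.05 0.06 0.18 0.05 0.05 0.06]
 [0.31 0.06 0.05 0.05 0.05 0.05 0.23]]
[[134. 134. 140. 144. 161. 133. 134.]
 [134. 142. 143. 116. 137. 142. 139.]
 [139. 138. 112.  68. 122. 140. 138.]
 [142.  90.  70.  81.  68. 119. 142.]
 [143. 134.  80.  64.  61.  89. 144.]
 [139. 141. 125.  74. 130. 142. 140.]
 [138. 142. 141. 132. 143. 143. 115.]]
clutch top [536.7  36.7] -5.225062552649993 0.012642188458379248
hub top [534.9  36.2] -6.229628482831796 0.006812370548608352
-25 116.6 -20 103.5 -15 88.7 -10 78.0 -5 73.7 0 71.8 5 76.7 10 88.6 15 103.1 20 112.5 25 125.5 [ WARN:0@1.207] global loadsave.cpp:1063 imwrite_ Unsupported depth image for selected encoder is fallbacked to CV_8U.
```

```bash
python3 -c "
import cv2,numpy as np
a=[cv2.resize(cv2.imread(f'pics/_{n}{c}.png'),None,fx=4,fy=4) for n in('narrow','broad') for c in('top','side')]
b=np.hstack([a[0],a[1]]);d=np.hstack([a[2],a[3]]);e=cv2.imread('pics/_cl.png')
cv2.imwrite('pics/fits.png',np.vstack([b,d,e]))"
```

```text
(no output)
```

View pics/fits.png

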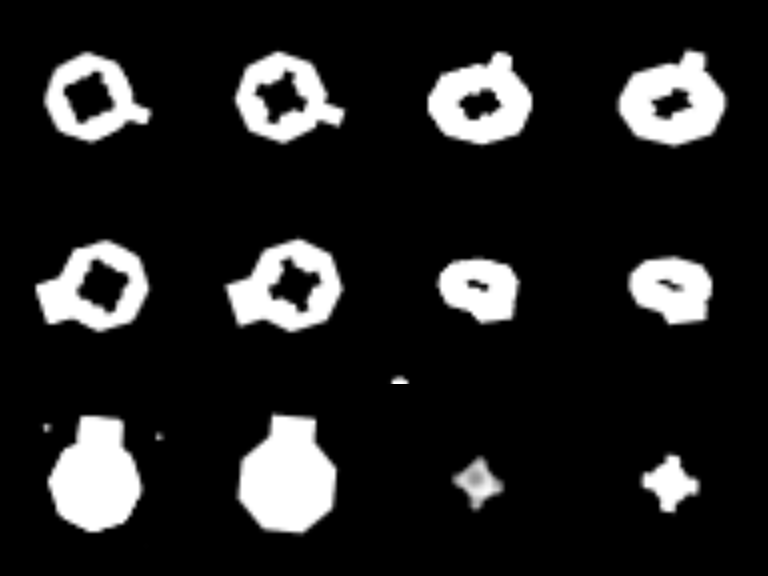

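```bash
cat > f2.py <<'E'
from fit import *
top=pickle.load(open('top0.pkl','rb'));side=pickle.load(open('side0.pkl','rb'))
yy,xx=np.mgrid[0:48,0:48]
def hubm(c,p,box):
    m=np.zeros((48*S,48*S),np.uint8)
    for k in(0,np.pi/2): prism(c,m,rect(-18,18,8),.05,.078,(p[0],p[1],p[2]+k),box)
    prism(c,m,circ(12),.05,.083,p,box)
    a=np.vstack([pix(c,circ(12),.083,p,box),pix(c,circ(6),.094,p,box)]).astype(np.float32)
    fillp(m,cv2.convexHull(a)[:,0],255)
    return down(m,box)
for a in(29,30,31,32.5):
  c=top;box=(282,194,330,242);im,sat=gray(c,box)
  t=np.clip((0.38-sat)/.2,0,1);t=np.where((xx-23)**2+(yy-23)**2<8**2,1,t); t=np.where((np.hypot(xx-24,yy-24)>20),0,t)
  x,y=.536,.036
  b=fit(lambda p:np.mean((cv2.GaussianBlur(plate(c,p,box,.04,.01,30,a,False),(0,0),.6)-t)**2),[(x,y,k) for k in(-.1,.1)])
  print(a,'clutch top',np.round(b[0][:2]*1e3,1),np.degrees(b[0][2]),b[1])
  # foot
  # side: gray plate or dark hub above foot; 
  c=side;box=(319,210,367,258);im,sat=gray(c,box);t=np.clip((0.3-sat)/.15,0,1)
  t=np.where(yy>27,0,t)
  def f(p):
      r=np.maximum(plate(c,p,box,.04,.01,30,a,False),hubm(c,p,box)); r=cv2.GaussianBlur(r,(0,0),.6)
      return np.mean(((r-t)**2)[:28])
  s=fit(f,[(x,y,k) for k in(-.1,.1)])
  print(a,'clutch side',np.round(s[0][:2]*1e3,1),np.degrees(s[0][2]),s[1])
c=top;box=(282,194,330,242);im,sat=gray(c,box);v=im.max(2)
print(v[13:34,12:34].astype(int))
d=np.where(np.hypot(xx-23,yy-23)<10,np.clip((142-v)/70,0,1),0)
for k in range(-28,21,4):
    r=minimize(lambda q:np.mean((np.clip(cv2.GaussianBlur(hubm(c,(q[0]*.003,q[1]*.003,np.radians(k)),box),(0,0),.7),0,1)-d)**2),[.536/.003,.036/.003],method='Nelder-Mead')
    print(k,round(r.fun*1e4,2),np.round(r.x*3,1))
c=side;box=(319,210,367,258);im,sat=gray(c,box);v=im.max(2)
d=np.clip((105-v)/40,0,1)
d[20:]=0
def m2(p):
    return cv2.GaussianBlur(hubm(c,p,box),(0,0),.6)
for k in range(-28,21,4):
    r=minimize(lambda q:np.mean(((m2((q[0]*.003,q[1]*.003,np.radians(k)))-d)**2)[2:20]),[.536/.003,.036/.003],method='Nelder-Mead')
    print('s',k,round(r.fun*1e4,2),np.round(r.x*3,1))
R=__import__('scipy.spatial.transform',fromlist=['x']).Rotation.from_euler('xyz',ctrl.get_obs()['eef_rot']).as_matrix();print(R.round(3))
E
python3 f2.py
python3 - <<'E'
import cv2,pickle,numpy as np
t=pickle.load(open('top0.pkl','rb'))[0]['img'][200:236,288:324,::-1];s=pickle.load(open('side0.pkl','rb'))[0]['img'][212:248,324:360,::-1]
f=lambda a:cv2.resize(np.clip(a*1.3,0,255).astype(np.uint8),(396,396),interpolation=cv2.INTER_LANCZOS4)
cv2.imwrite('pics/hub.png',np.hstack([f(t),f(s)]))
E
```

```text
29 clutch top [535.6  36.8] -5.977050908037357 0.008129907501375282
29 clutch side [534.7  38.9] -10.855881292415347 0.012841603918986259
30 clutch top [536.1  36.6] -5.386182882432979 0.005959499790576441
30 clutch side [534.9  37.9] -8.012275672479014 0.013155430225696338
31 clutch top [536.3  36.8] -5.274313027133321 0.0065452536720078365
31 clutch side [535.4  37.7] -7.5399812120822896 0.014786429219430994
32.5 clutch top [536.9  36.8] -5.1872014012596015 0.01257465000010722
32.5 clutch side [535.3  38. ] -8.218768292250411 0.01999233438675275
[[126 131 134 134 134 134 136 137 141 143 143 144 148 151 149 146 143 136
  120 127 133 134]
 [133 133 134 133 133 134 134 135 140 143 143 144 150 161 161 153 144 133
  116 126 134 134]
 [135 134 134 135 136 137 138 138 141 142 142 143 146 152 152 150 142 128
  116 127 133 134]
 [133 133 135 137 140 141 141 142 142 142 140 137 137 140 143 144 142 138
  134 135 136 136]
 [132 133 134 138 142 142 143 143 143 140 128 116 116 125 137 143 143 142
  141 141 139 136]
 [132 132 135 139 142 142 142 142 140 132 111  93  92 109 133 142 143 143
  143 1
[... 1406 characters left out ...]
]
-28 57.15 [535.4  35.8]
-24 41.41 [535.3  36.3]
-20 26.84 [535.5  36.5]
-16 15.76 [535.3  36.4]
-12 7.06 [535.6  36.5]
-8 3.74 [535.2  36.4]
-4 5.76 [535.4  36.4]
0 12.83 [535.6  36.4]
4 24.16 [535.   36.1]
8 39.03 [536.  36.]
12 53.56 [535.9  36.4]
16 68.62 [535.   36.1]
20 83.04 [535.4  35.8]
s -28 76.46 [534.5  43. ]
s -24 85.59 [534.4  43.9]
s -20 92.0 [534.5  43.6]
s -16 101.9 [534.6  44.3]
s -12 102.05 [534.8  43.9]
s -8 95.78 [534.9  43.5]
s -4 90.43 [534.9  44. ]
s 0 88.08 [534.9  43.9]
s 4 95.7 [534.8  44. ]
s 8 100.37 [535.3  44.7]
s 12 106.05 [534.9  44.1]
s 16 107.51 [535.3  43.9]
s 20 104.54 [535.2  44.8]
[[-0.     0.4    0.916]
 [-0.001  0.916 -0.4  ]
 [-1.    -0.001 -0.   ]]
```

View pics/hub.png

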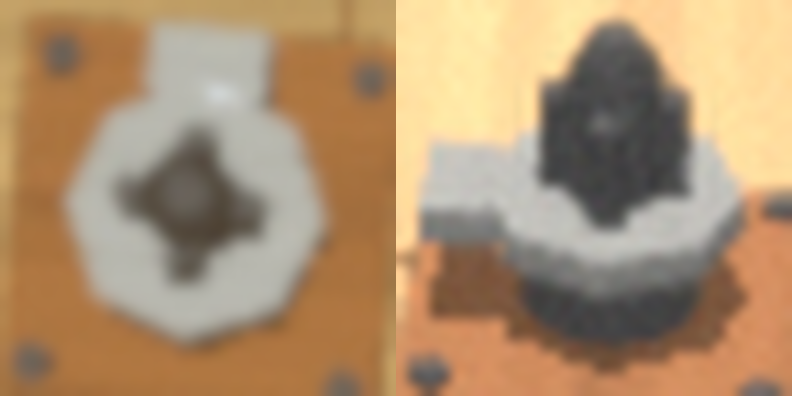

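Cross yaw by the top-view fit is about -7.5° in world axes, and the back tab is about -5.5°. Next I move to above the narrow plate.

Call:
play_rows(deltas=[[[0,-14.3,42.2,0,0,0,94],[0,-14.3,42.2,0,0,0,94],[0,-14.3,42.2,0,0,0,94],[0,-14.3,42.2,0,0,0,94],[0,-14.3,42.2,0,0,0,94],[0,-14.3,42.2,0,0,0,94],[0,-14.3,42.2,0,0,0,94],[0,-14.3,42.2,0,0,0,94],[0,-14.3,42.2,0,0,0,94],[0,-14.3,42.2,0,0,0,94]]])

```text
time_s: 1.1
ee_pos: [0.5507, 0.2025, 0.2052]
eef_rot: [-2.594, 1.57, -3.006]
force: [-0.4, 0.6, -0.4]
grip_width: 0.094
```

Call:
play_rows(deltas=[[[10,0,0,0.148,0,0,94],[10,0,0,0.148,0,0,94],[10,0,0,0.148,0,0,94],[10,0,0,0.148,0,0,94],[10,0,0,0.148,0,0,94],[10,0,0,0.148,0,0,94],[10,0,0,0.148,0,0,94],[10,0,0,0.148,0,0,94],[10,0,0,0.148,0,0,94],[10,0,0,0.148,0,0,94]]])

```text
time_s: 2.1
ee_pos: [0.5494, 0.204, 0.1047]
eef_rot: [-0.934, 1.57, -2.832]
force: [-0.0, 0.0, -0.1]
grip_width: 0.0941
```

```bash
cat >> h.py <<'E'
from scipy.spatial.transform import Rotation as Ro
def st():
    o=ctrl.get_obs();R=Ro.from_euler('xyz',o['eef_rot']).as_matrix()
    phi=np.degrees(np.arctan2(R[1,1],R[0,1]))
    print('t',round(o['time_s'],2),'pos',np.round(o['ee_pos']*1e3,2),'phi',round(phi,2),'xaxis',R[:,0].round(4),'F',o['force'].round(1),'M',o['moment'].round(2),'w',round(o['grip_width']*1e3,2),'q6',round(o['qpos'][5],2))
    return o,R
def go(x,y,z):
    o,R=st();print('tool shift mm',np.round(R.T@(np.array([x,y,z])-o['ee_pos']*1e3),1))
E
python3 - <<'E'
from h import *
go(549.6,203.7,3.5)
c=cam('top');save(c,'a1.png',(190,150,310,240),6);c=cam('side');save(c,'a2.png',(277,200,397,320),5)
E
```

```text
t 2.1 pos [549.42 204.01 104.69] phi -18.74 xaxis [-7.e-04 -2.e-04 -1.e+00] F [-0.   0.  -0.1] M [-0.03  0.05  0.02] w 94.06 q6 0.62
tool shift mm [101.2   0.3   0.2]
```

View pics/a2.png

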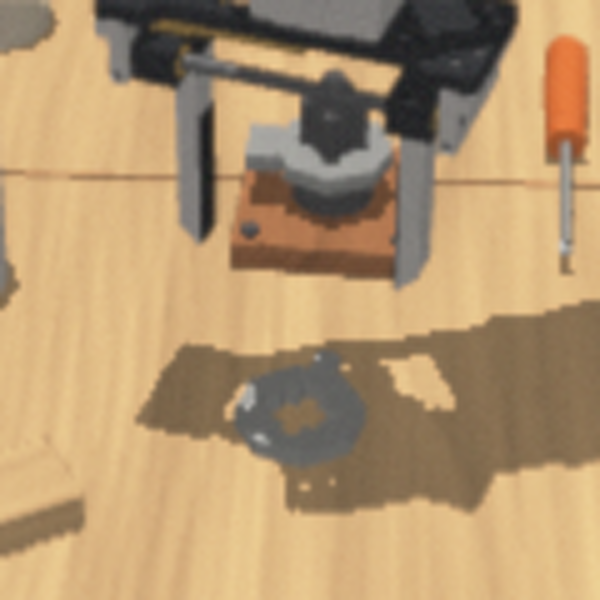

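The fingers straddle the plate, so I descend and close gently at first.

Call:
play_rows(deltas=[[[22,0.1,0,0,0,0,94],[22,0.1,0,0,0,0,94],[22,0.1,0.1,0,0,0,94],[20,0,0.1,0,0,0,94],[15,0,0,0,0,0,94],[0,0,0,0,0,0,94]]])

```text
time_s: 2.8
ee_pos: [0.549, 0.2035, 0.0029]
eef_rot: [-0.948, 1.568, -2.837]
force: [-0.3, -0.8, 0.7]
grip_width: 0.094
```

Run:
```python
from h import *
st()
c=cam('top');save(c,'b1.png',(205,175,295,255),7);c=cam('side');save(c,'b2.png',(290,235,390,320),7)
```

```text
t 2.8 pos [548.98 203.5    2.86] phi -18.24 xaxis [-2.8e-03 -9.0e-04 -1.0e+00] F [-0.3 -0.8  0.7] M [-0.06  0.05 -0.04] w 93.99 q6 0.61
```

View pics/b2.png

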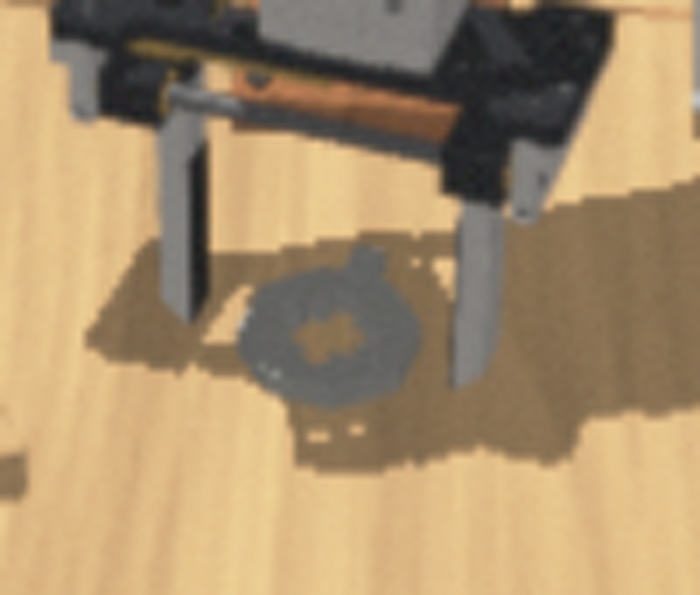

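Call:
play_rows(deltas=[[[0,0,0,0,0,0,55],[0,0,0,0,0,0,55],[0,0,0,0,0,0,55],[0,0,0,0,0,0,55],[0,0,0,0,0,0,55],[0,0,0,0,0,0,55]]], grip_force=12)

```text
time_s: 3.5
ee_pos: [0.5499, 0.2038, 0.0047]
eef_rot: [2.438, 1.571, 0.546]
force: [-0.6, 0.1, 2.8]
grip_width: 0.06
```

Call:
play_rows(deltas=[[[0,0,0,0,0,0,50],[0,0,0,0,0,0,50],[0,0,0,0,0,0,50]]], grip_force=35)

```text
time_s: 3.8
ee_pos: [0.5499, 0.2038, 0.0047]
eef_rot: [2.14, 1.571, 0.248]
force: [-1.5, 0.2, 4.1]
grip_width: 0.0589
```

Run:
```python
from h import *
st()
```

```text
t 3.8 pos [549.92 203.81   4.65] phi -18.39 xaxis [ 2.e-04  1.e-04 -1.e+00] F [-1.5  0.2  4.1] M [-0.06  0.4   0.02] w 58.93 q6 0.61
```

Call:
play_rows(deltas=[[[-10,0,0,0,0,0,50],[-40,0,0,0.1,0,0,50],[-40,0,0,0.14,0,0,50],[-40,0,0,0.14,0,0,50],[0,0,0,0.14,0,0,50],[0,0,0,0.14,0,0,50],[0,0,0,0.14,0,0,50],[0,0,0,0.14,0,0,50],[0,0,0,0.14,0,0,50],[0,0,0,0.14,0,0,50]]])

```text
time_s: 4.8
ee_pos: [0.5497, 0.2037, 0.1347]
eef_rot: [0.278, 1.571, -2.839]
force: [0.5, -0.1, -2.7]
grip_width: 0.0592
```

Call:
play_rows(deltas=[[[0,0,0,0.14,0,0,50],[0,0,0,0.02,0,0,50],[0,0,0,0,0,0,50]]])

```text
time_s: 5.1
ee_pos: [0.5498, 0.2037, 0.1346]
eef_rot: [0.793, 1.571, -2.476]
force: [0.3, -0.1, -0.6]
grip_width: 0.0593
```

Run:
```python
from h import *
go(535.3,37,120)
```

```text
t 5.1 pos [549.75 203.73 134.61] phi -97.29 xaxis [-1.e-04 -1.e-04 -1.e+00] F [ 0.3 -0.1 -0.6] M [ 0.    0.14 -0.01] w 59.33 q6 1.99
tool shift mm [ 14.6 167.2  -6.8]
```

Call:
play_rows(deltas=[[[0,33.4,-1.4,0,0,0,50],[0,33.4,-1.4,0,0,0,50],[0,33.4,-1.4,0,0,0,50],[4,33.4,-1.3,0,0,0,50],[4,33.6,-1.3,0,0,0,50],[4,0,0,0,0,0,50],[0,0,0,0,0,0,50],[0,0,0,0,0,0,50]]])

```text
time_s: 5.9
ee_pos: [0.535, 0.0378, 0.1226]
eef_rot: [-1.806, 1.571, 1.207]
force: [-0.4, -0.3, -1.6]
grip_width: 0.0595
```

Run:
```python
from h import *
go(535.3,37,115)
c=cam('top');save(c,'c1.png',(260,175,350,255),7);c=cam('side');save(c,'c2.png',(290,175,400,260),7)
```

```text
t 5.9 pos [534.97  37.8  122.59] phi -97.34 xaxis [ 0.e+00  1.e-04 -1.e+00] F [-0.4 -0.3 -1.6] M [0.02 0.13 0.04] w 59.53 q6 1.7
tool shift mm [ 7.6  0.8 -0.4]
```

View pics/c1.png

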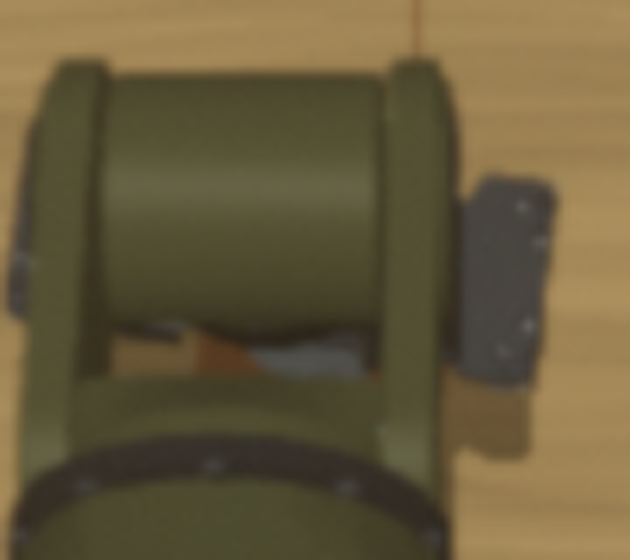

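View pics/c2.png

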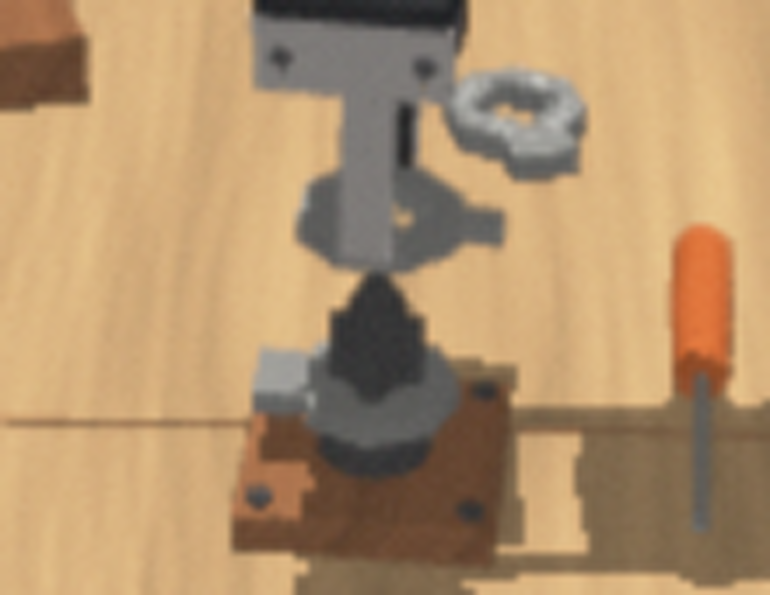

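Run:
```python
from fit import *
c=cam('side');im=cv2.resize(c[0]['img'][175:245,300:390,::-1],None,fx=8,fy=8,interpolation=cv2.INTER_CUBIC)
def dr(pts,z,p,col):
    R=np.array([[np.cos(p[2]),-np.sin(p[2])],[np.sin(p[2]),np.cos(p[2])]]);q=pts@R.T*1e-3+p[:2]
    uv=(proj(c,np.c_[q,np.full(len(q),z)])+.5-[300,175])*8
    cv2.polylines(im,[uv.astype(np.int32)],True,col,1)
p=(.535,.0378,np.radians(172.7))
for z in(.118,.128): dr(octo(30),z,p,(0,0,255));dr(rect(30,46,12),z,p,(0,255,0))
h=(.5353,.037,np.radians(-7.5))
dr(cross(8,18),.078,h,(255,0,255));dr(circ(6),.094,h,(255,255,0));dr(circ(12),.083,h,(255,255,0))
cv2.imwrite('pics/c3.png',im)
```

```text
(no output)
```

View pics/c3.png

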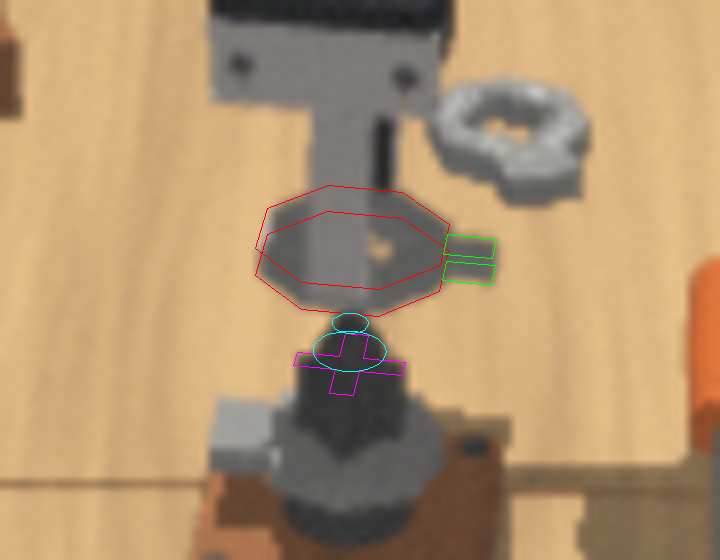

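Call:
play_rows(deltas=[[[8,0.4,-0.2,0,0,0,50],[8,0.4,0,0,0,0,50],[6,0,0,0,0,0,50],[4,0,0,0,0,0,50],[2,0,0,0,0,0,50],[2,0,0,0,0,0,50],[1,0,0,0,0,0,50]]])

```text
time_s: 6.75
ee_pos: [0.535, 0.0363, 0.0914]
eef_rot: [-3.13, 1.571, -0.119]
force: [0.5, 0.3, -2.0]
grip_width: 0.0595
```

Run:
```python
from h import *
st()
```

```text
t 6.75 pos [535.    36.28  91.38] phi -97.46 xaxis [ 1.e-04 -0.e+00 -1.e+00] F [ 0.5  0.3 -2. ] M [ 0.03  0.16 -0.02] w 59.5 q6 1.7
```

Call:
play_rows(deltas=[[[1,0,0,0,0,0,50],[1,0,0,0,0,0,50],[1,0,0,0,0,0,50],[0,0,0,0,0,0,50]]])

```text
time_s: 7.15
ee_pos: [0.5349, 0.0363, 0.0884]
eef_rot: [0.221, 1.571, -3.05]
force: [-0.5, -0.4, -2.1]
grip_width: 0.0597
```

Call:
play_rows(deltas=[[[1,0,0,0,0,0,50],[1,0,0,0,0,0,50],[1,0,0,0,0,0,50],[0,0,0,0,0,0,50]]])

```text
time_s: 7.55
ee_pos: [0.5349, 0.0363, 0.0853]
eef_rot: [0.188, 1.571, -3.084]
force: [-0.1, 0.1, -1.4]
grip_width: 0.059
```

Run:
```python
from h import *
st()
```

```text
t 7.55 pos [534.92  36.28  85.28] phi -97.46 xaxis [-2.e-04 -0.e+00 -1.e+00] F [-0.1  0.1 -1.4] M [0.02 0.19 0.03] w 59.03 q6 1.7
```

Around the nose with no lateral force. Now I approach the rib tops (expected TCP z about 82.6).

Call:
play_rows(deltas=[[[0.7,0,0,0,0,0,50],[0.7,0,0,0,0,0,50],[0.5,0,0,0,0,0,50],[0,0,0,0,0,0,50]]])

```text
time_s: 7.95
ee_pos: [0.5349, 0.0363, 0.0835]
eef_rot: [0.314, 1.571, -2.957]
force: [0.1, -0.3, -2.1]
grip_width: 0.0595
```

Call:
play_rows(deltas=[[[0.5,0,0,0,0,0,50],[0.5,0,0,0,0,0,50],[0,0,0,0,0,0,50]]])

```text
time_s: 8.25
ee_pos: [0.5349, 0.0363, 0.0825]
eef_rot: [0.086, 1.571, 3.097]
force: [-0.2, -0.1, -1.5]
grip_width: 0.0595
```

Run:
```python
from h import *
st()
```

```text
t 8.25 pos [534.92  36.29  82.45] phi -97.46 xaxis [-2.e-04  0.e+00 -1.e+00] F [-0.2 -0.1 -1.5] M [-0.    0.17 -0.01] w 59.47 q6 1.7
```

Call:
play_rows(deltas=[[[0.5,0,0,0,0,0,50],[0.5,0,0,0,0,0,50],[0,0,0,0,0,0,50]]])

```text
time_s: 8.55
ee_pos: [0.5349, 0.0363, 0.0815]
eef_rot: [0.157, 1.571, -3.115]
force: [-0.4, -0.6, -2.0]
grip_width: 0.0593
```

Call:
play_rows(deltas=[[[0.5,0,0,0,0,0,50],[0,0,0,0,0,0,50]]])

```text
time_s: 8.75
ee_pos: [0.5349, 0.0363, 0.081]
eef_rot: [0.159, 1.571, -3.113]
force: [0.5, 0.3, -1.7]
grip_width: 0.0594
```

Run:
```python
from h import *
st()
```

```text
t 8.75 pos [534.95  36.28  80.98] phi -97.46 xaxis [-1.e-04 -0.e+00 -1.e+00] F [ 0.5  0.3 -1.7] M [ 0.02  0.2  -0.02] w 59.45 q6 1.7
```

No contact 1.6 mm below the expected rest height, so the slots may already be matched. I continue carefully.

Call:
play_rows(deltas=[[[0.7,0,0,0,0,0,50],[0.7,0,0,0,0,0,50],[0.6,0,0,0,0,0,50],[0,0,0,0,0,0,50]]])

```text
time_s: 9.15
ee_pos: [0.5349, 0.0363, 0.0789]
eef_rot: [-0.028, 1.571, 2.984]
force: [0.0, 0.4, -1.7]
grip_width: 0.0594
```

Call:
play_rows(deltas=[[[0.7,0,0,0,0,0,50],[0.7,0,0,0,0,0,50],[0.6,0,0,0,0,0,50],[0,0,0,0,0,0,50]]])

```text
time_s: 9.55
ee_pos: [0.5349, 0.0363, 0.0769]
eef_rot: [0.153, 1.571, -3.119]
force: [0.3, -0.7, -1.7]
grip_width: 0.0595
```

Run:
```python
from h import *
st()
c=cam('side');save(c,'d2.png',(290,175,400,260),7)
```

```text
t 9.55 pos [534.92  36.28  76.94] phi -97.46 xaxis [-2.e-04 -0.e+00 -1.e+00] F [ 0.3 -0.7 -1.7] M [ 0.01  0.16 -0.06] w 59.46 q6 1.7
```

View pics/d2.png

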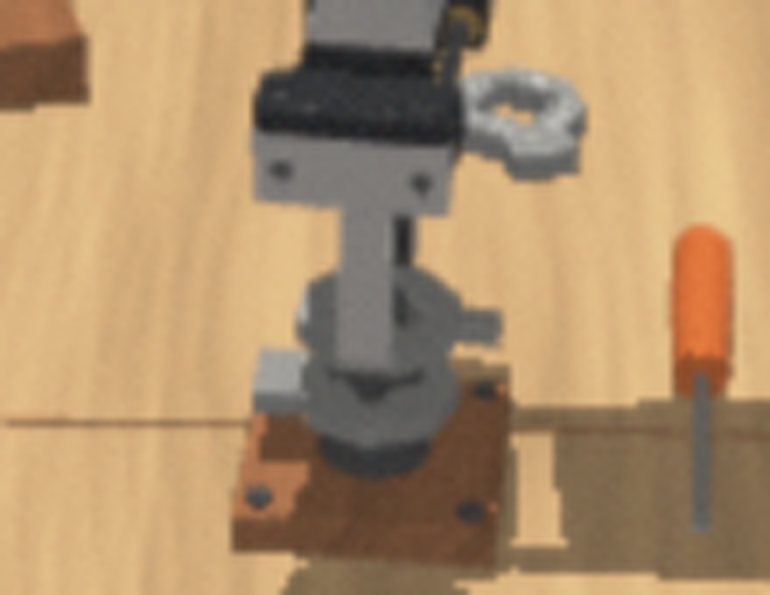

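Engaged on the ribs without contact: the plate now sits well below the rib tops. I go on down.

Call:
play_rows(deltas=[[[1,0,0,0,0,0,50],[1,0,0,0,0,0,50],[1,0,0,0,0,0,50],[1,0,0,0,0,0,50],[1,0,0,0,0,0,50],[0,0,0,0,0,0,50]]])

```text
time_s: 10.2
ee_pos: [0.5349, 0.0363, 0.0719]
eef_rot: [0.05, 1.571, 3.062]
force: [-0.7, -0.5, -1.9]
grip_width: 0.059
```

Call:
play_rows(deltas=[[[1,0,0,0,0,0,50],[1,0,0,0,0,0,50],[1,0,0,0,0,0,50],[1,0,0,0,0,0,50],[1,0,0,0,0,0,50],[1,0,0,0,0,0,50],[0,0,0,0,0,0,50]]])

```text
time_s: 10.9
ee_pos: [0.5349, 0.0363, 0.0659]
eef_rot: [0.127, 1.571, 3.138]
force: [0.8, 0.1, -1.8]
grip_width: 0.0589
```

Call:
play_rows(deltas=[[[1,0,0,0,0,0,50],[1,0,0,0,0,0,50],[1,0,0,0,0,0,50],[1,0,0,0,0,0,50],[1,0,0,0,0,0,50],[1,0,0,0,0,0,50],[0,0,0,0,0,0,50]]])

```text
time_s: 11.6
ee_pos: [0.5349, 0.0363, 0.0599]
eef_rot: [0.12, 1.571, 3.131]
force: [0.1, -0.2, -1.8]
grip_width: 0.059
```

Run:
```python
from h import *
st()
```

```text
t 11.6 pos [534.92  36.26  59.89] phi -97.46 xaxis [-2.e-04  0.e+00 -1.e+00] F [ 0.1 -0.2 -1.8] M [-0.01  0.17  0.04] w 59.02 q6 1.7
```

Call:
play_rows(deltas=[[[1,0,0,0,0,0,50],[1,0,0,0,0,0,50],[1,0,0,0,0,0,50],[1,0,0,0,0,0,50],[0,0,0,0,0,0,50]]])

```text
time_s: 12.1
ee_pos: [0.5349, 0.0363, 0.0559]
eef_rot: [0.106, 1.571, 3.117]
force: [-0.5, -0.1, -1.9]
grip_width: 0.0589
```

Call:
play_rows(deltas=[[[0.3,0,0,0,0,0,50],[0.3,0,0,0,0,0,50],[0.3,0,0,0,0,0,50],[0,0,0,0,0,0,50]]])

```text
time_s: 12.5
ee_pos: [0.535, 0.0363, 0.0551]
eef_rot: [-0.033, 1.571, 2.978]
force: [0.4, -0.4, -1.5]
grip_width: 0.0593
```

Call:
play_rows(deltas=[[[0.3,0,0,0,0,0,50],[0,0,0,0,0,0,50]]])

```text
time_s: 12.7
ee_pos: [0.535, 0.0363, 0.0548]
eef_rot: [0.569, 1.571, -2.703]
force: [0.4, -0.5, -1.1]
grip_width: 0.0596
```

Run:
```python
from h import *
st()
```

```text
t 12.7 pos [534.96  36.26  54.81] phi -97.46 xaxis [-0. -0. -1.] F [ 0.4 -0.5 -1.1] M [-0.02  0.15  0.01] w 59.55 q6 1.7
```

Call:
play_rows(deltas=[[[0.2,0,0,0,0,0,50],[0,0,0,0,0,0,50]]])

```text
time_s: 12.9
ee_pos: [0.535, 0.0363, 0.0547]
eef_rot: [2.702, 1.571, -0.57]
force: [0.5, -0.6, -2.5]
grip_width: 0.0592
```

Call:
play_rows(deltas=[[[0.2,0,0,0,0,0,50],[0,0,0,0,0,0,50]]])

```text
time_s: 13.1
ee_pos: [0.535, 0.0363, 0.0546]
eef_rot: [3.117, 1.571, -0.155]
force: [-0.8, 0.5, 1.6]
grip_width: 0.0594
```

Call:
play_rows(deltas=[[[0.2,0,0,0,0,0,50],[0,0,0,0,0,0,50]]])

```text
time_s: 13.3
ee_pos: [0.535, 0.0363, 0.0546]
eef_rot: [-3.019, 1.571, -0.007]
force: [-3.6, -0.5, 5.0]
grip_width: 0.0595
```

Run:
```python
from h import *
st()
c=cam('side');save(c,'e2.png',(290,175,400,260),7)
```

```text
t 13.3 pos [535.04  36.28  54.61] phi -97.46 xaxis [ 2.e-04 -0.e+00 -1.e+00] F [-3.6 -0.5  5. ] M [-0.01  0.73 -0.  ] w 59.47 q6 1.7
```

View pics/e2.png

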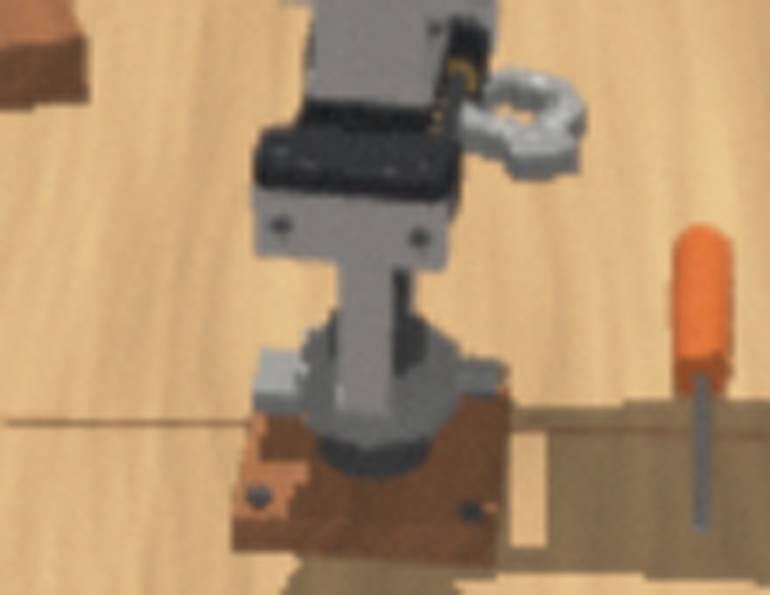

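Home at TCP 54.6, with force rising to 5 N on the back plate. I release and lift off.

Call:
play_rows(deltas=[[[-0.3,0,0,0,0,0,70],[0,0,0,0,0,0,80],[0,0,0,0,0,0,94],[0,0,0,0,0,0,94],[-5,0,0,0,0,0,94],[-25,0,0,0,0,0,94],[-40,0,0,0,0,0,94],[-40,0,0,0,0,0,94],[0,0,0,-0.14,0,0,94],[0,0,0,-0.14,0,0,94]]])

```text
time_s: 14.35
ee_pos: [0.5355, 0.0363, 0.1662]
eef_rot: [2.981, 1.568, -0.006]
force: [-0.3, -0.2, -0.4]
grip_width: 0.094
```

Call:
play_rows(deltas=[[[0,0,0,-0.142,0,0,94],[0,0,0,-0.142,0,0,94],[0,0,0,-0.142,0,0,94],[0,0,0,-0.142,0,0,94],[0,0,0,-0.142,0,0,94],[0,0,0,-0.142,0,0,94],[0,0,0,-0.142,0,0,94],[0,0,0,-0.142,0,0,94],[0,0,0,-0.142,0,0,94],[0,0,0,-0.142,0,0,94]]])

```text
time_s: 15.35
ee_pos: [0.535, 0.0363, 0.1649]
eef_rot: [1.588, 1.571, 0.022]
force: [-0.7, 0.5, 0.1]
grip_width: 0.0943
```

Call:
play_rows(deltas=[[[0,0,0,-0.142,0,0,94],[0,0,0,-0.142,0,0,94],[0,0,0,0,0,0,94]]])

```text
time_s: 15.65
ee_pos: [0.535, 0.0363, 0.1649]
eef_rot: [1.144, 1.571, -0.142]
force: [0.3, 0.7, -0.3]
grip_width: 0.0939
```

Run:
```python
from h import *
go(474,-236.8,100)
```

```text
t 15.65 pos [534.99  36.27 164.88] phi 16.35 xaxis [ 3.e-04 -0.e+00 -1.e+00] F [ 0.3  0.7 -0.3] M [-0.06  0.01 -0.03] w 93.92 q6 -0.29
tool shift mm [  64.9 -135.4  244.9]
```

Call:
play_rows(deltas=[[[0,-19.3,35,0,0,0,94],[0,-19.3,35,0,0,0,94],[0,-19.3,35,0,0,0,94],[0,-19.4,35,0,0,0,94],[10,-19.4,35,0,0,0,94],[20,-19.4,35,0,0,0,94],[20,-19.3,34.9,0,0,0,94],[15,0,0,0,0,0,94],[0,0,0,0,0,0,94]]])

```text
time_s: 16.55
ee_pos: [0.4722, -0.237, 0.0979]
eef_rot: [-2.395, 1.567, 2.595]
force: [0.6, 0.1, -0.4]
grip_width: 0.0936
```

Run:
```python
from h import *
go(474,-236.8,5)
c=cam('top');import pickle;save(c,'g1.png',(260,170,440,280),4)
c=cam('side');save(c,'g2.png',(300,160,410,250),7)
```

```text
t 16.55 pos [ 472.17 -236.98   97.88] phi 15.88 xaxis [-0.0028  0.0017 -1.    ] F [ 0.6  0.1 -0.4] M [-0.03  0.04 -0.01] w 93.55 q6 -0.81
tool shift mm [92.9  2.   0.6]
```

View pics/g1.png

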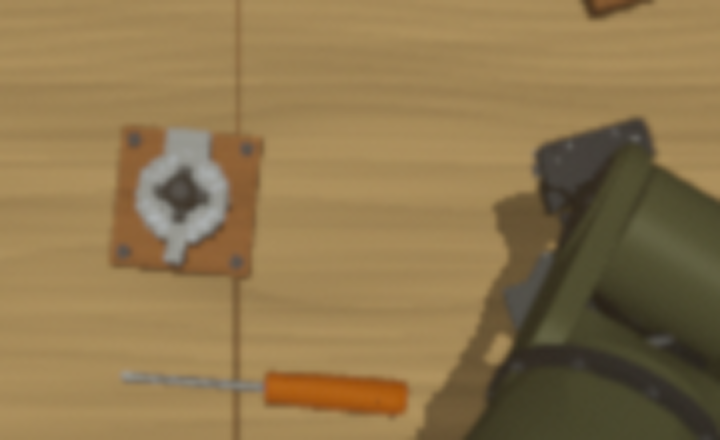

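View pics/g2.png

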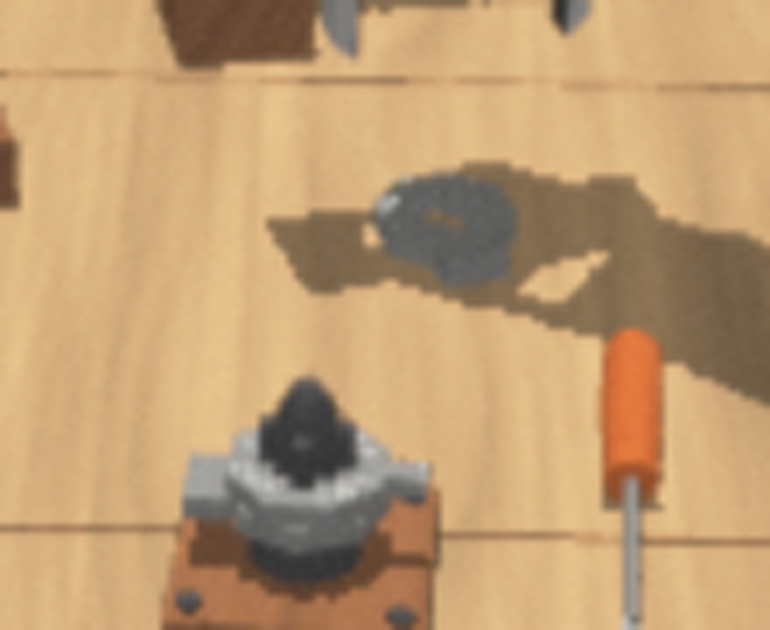

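The narrow plate sits home, with its tab toward the robot and opposite the back tab. Next I descend on the broad plate.

Call:
play_rows(deltas=[[[20,0,0,0,0,0,94],[20,0,0,0,0,0,94],[20,0,0,0,0,0,94],[20,0,0,0,0,0,94],[13.5,0,0,0,0,0,94],[0,0,0,0,0,0,94],[0,0,0,0,0,0,94],[0,0,0,0,0,0,94]]])

```text
time_s: 17.45
ee_pos: [0.474, -0.2369, 0.0072]
eef_rot: [0.77, 1.569, -0.518]
force: [0.5, -0.5, -0.3]
grip_width: 0.0941
```

Run:
```python
from h import *
go(474,-236.8,5)
c=cam('side');save(c,'i2.png',(320,155,410,225),8)
```

```text
t 17.45 pos [ 474.02 -236.88    7.25] phi 16.21 xaxis [ 1.6e-03 -9.0e-04 -1.0e+00] F [ 0.5 -0.5 -0.3] M [-0.06  0.05  0.01] w 94.14 q6 -0.82
tool shift mm [ 2.2  0.  -0.1]
```

View pics/i2.png

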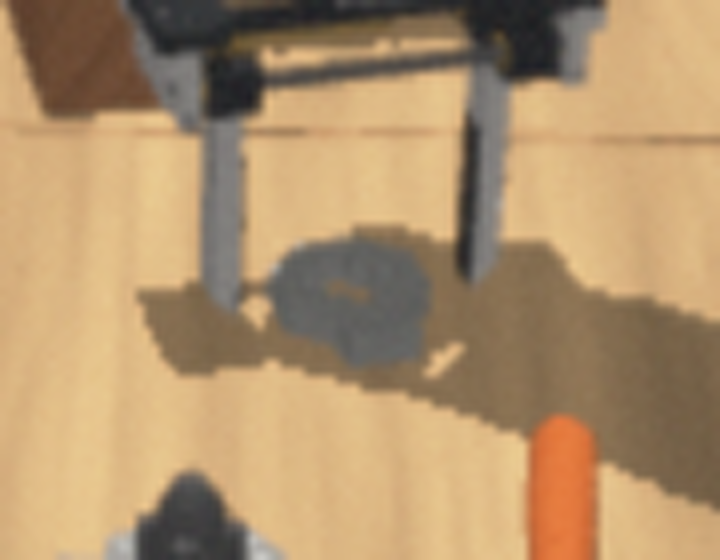

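Call:
play_rows(deltas=[[[2,0,0,0,0,0,55],[0,0,0,0,0,0,55],[0,0,0,0,0,0,55],[0,0,0,0,0,0,55],[0,0,0,0,0,0,55],[0,0,0,0,0,0,55]]], grip_force=12)

```text
time_s: 18.1
ee_pos: [0.4734, -0.2367, 0.0041]
eef_rot: [0.73, 1.571, -0.557]
force: [0.7, -0.3, -0.3]
grip_width: 0.0597
```

Call:
play_rows(deltas=[[[0,0,0,0,0,0,50],[0,0,0,0,0,0,50],[0,0,0,0,0,0,50]]], grip_force=35)

```text
time_s: 18.4
ee_pos: [0.4734, -0.2367, 0.0041]
eef_rot: [0.994, 1.571, -0.294]
force: [0.9, -0.4, 1.2]
grip_width: 0.0598
```

Run:
```python
from h import *
st()
```

```text
t 18.4 pos [ 473.41 -236.69    4.08] phi 16.21 xaxis [ 1.e-04 -0.e+00 -1.e+00] F [ 0.9 -0.4  1.2] M [-0.06 -0.08 -0.05] w 59.78 q6 -0.82
```

Call:
play_rows(deltas=[[[-10,0,0,0,0,0,50],[-40,0,0,0,0,0,50],[-40,0,0,0.142,0,0,50],[-40,0,0,0.142,0,0,50],[0,0,0,0.142,0,0,50],[0,0,0,0.142,0,0,50],[0,0,0,0.142,0,0,50],[0,0,0,0.142,0,0,50],[0,0,0,0.142,0,0,50],[0,0,0,0.142,0,0,50]]])

```text
time_s: 19.4
ee_pos: [0.4731, -0.2365, 0.1345]
eef_rot: [-1.085, 1.57, 2.768]
force: [-0.4, -1.1, -2.4]
grip_width: 0.0593
```

Call:
play_rows(deltas=[[[0,0,0,0.142,0,0,50],[0,0,0,0.142,0,0,50],[0,0,0,0.142,0,0,50],[0,0,0,0.142,0,0,50],[0,0,0,0.142,0,0,50],[0,0,0,0.138,0,0,50],[0,0,0,0,0,0,50],[0,0,0,0,0,0,50]]])

```text
time_s: 20.2
ee_pos: [0.4732, -0.2366, 0.1343]
eef_rot: [-0.118, 1.571, 2.897]
force: [-1.5, 0.6, -2.9]
grip_width: 0.0596
```

Run:
```python
from h import *
go(534.95,36.28,120)
c=cam('side');save(c,'j2.png',(310,130,400,200),8)
```

```text
t 20.2 pos [ 473.22 -236.63  134.3 ] phi -97.22 xaxis [-1.e-04  0.e+00 -1.e+00] F [-1.5  0.6 -2.9] M [0.04 0.21 0.01] w 59.61 q6 1.16
tool shift mm [  14.3 -278.5  -26.9]
```

View pics/j2.png

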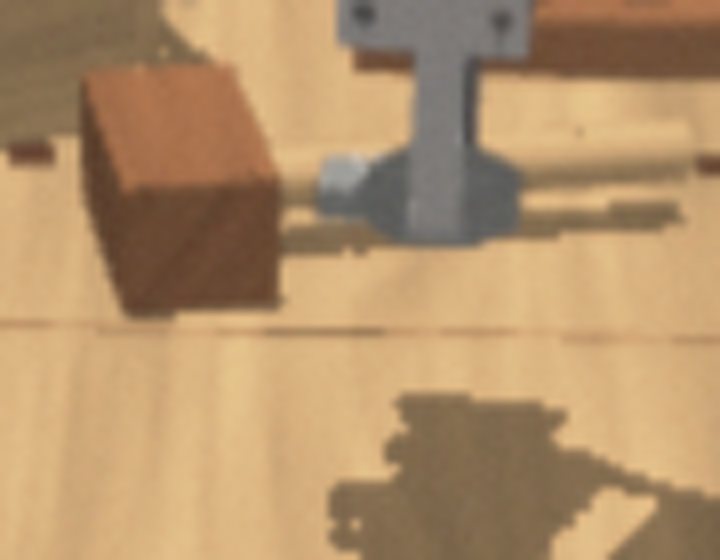

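Call:
play_rows(deltas=[[[0,-39.8,-3.8,0.002,0,0,50],[0,-39.8,-3.8,0.002,0,0,50],[0,-39.8,-3.8,0,0,0,50],[0,-39.8,-3.8,0,0,0,50],[0,-39.8,-3.9,0,0,0,50],[4,-39.8,-3.9,0,0,0,50],[4,-39.7,-3.9,0,0,0,50],[4,0,0,0,0,0,50],[0,0,0,0,0,0,50],[0,0,0,0,0,0,50]]])

```text
time_s: 21.25
ee_pos: [0.5369, 0.0351, 0.1221]
eef_rot: [0.525, 1.57, -2.75]
force: [-0.7, -0.6, -2.3]
grip_width: 0.0599
```

Run:
```python
from fit import *
o,R=st();go(534.95,36.28,95)
c=cam('side');im=cv2.resize(c[0]['img'][175:245,300:390,::-1],None,fx=8,fy=8,interpolation=cv2.INTER_CUBIC)
def dr(pts,z,p,col):
    R=np.array([[np.cos(p[2]),-np.sin(p[2])],[np.sin(p[2]),np.cos(p[2])]]);q=pts@R.T*1e-3+p[:2]
    uv=(proj(c,np.c_[q,np.full(len(q),z)])+.5-[300,175])*8
    cv2.polylines(im,[uv.astype(np.int32)],True,col,1)
x,y,z=o['ee_pos'];z-=.0041
p=(x,y,np.radians(-7.4))
for zz in(z,z+.014): dr(octo(30),zz,p,(0,0,255));dr(rect(30,46,30),zz,p,(0,255,0))
cv2.imwrite('pics/k3.png',im)
```

```text
t 21.25 pos [536.87  35.08 122.11] phi -97.65 xaxis [-3.e-04 -1.e-04 -1.e+00] F [-0.7 -0.6 -2.3] M [-0.03  0.13  0.05] w 59.9 q6 1.7
t 21.25 pos [536.87  35.08 122.11] phi -97.65 xaxis [-3.e-04 -1.e-04 -1.e+00] F [-0.7 -0.6 -2.3] M [-0.03  0.13  0.05] w 59.9 q6 1.7
tool shift mm [27.1 -0.9  2.1]
```

View pics/k3.png

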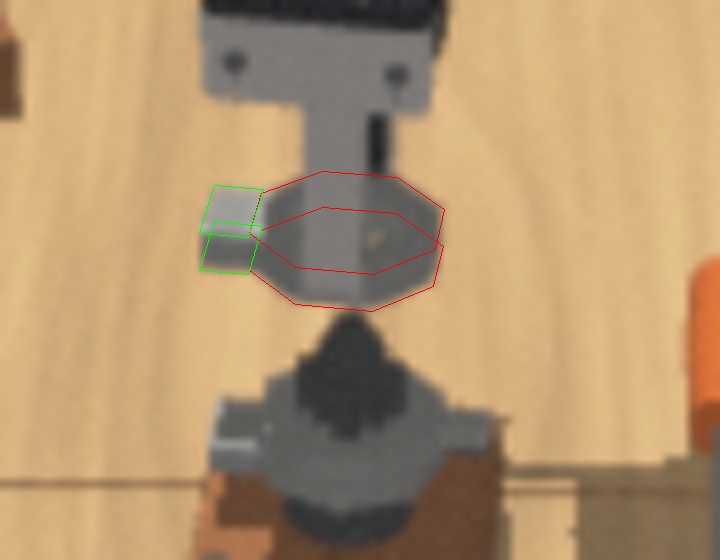

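Call:
play_rows(deltas=[[[6,-0.5,1,-0.003,0,0,50],[6,-0.4,1.1,0,0,0,50],[6,0,0,0,0,0,50],[4,0,0,0,0,0,50],[3,0,0,0,0,0,50],[2,0,0,0,0,0,50],[0,0,0,0,0,0,50],[0,0,0,0,0,0,50]]])

```text
time_s: 22.1
ee_pos: [0.5352, 0.0369, 0.0952]
eef_rot: [-3.12, 1.571, -0.109]
force: [-0.3, 0.4, -2.8]
grip_width: 0.0596
```

Run:
```python
from h import *
go(534.95,36.28,95)
```

```text
t 22.1 pos [535.16  36.94  95.17] phi -97.51 xaxis [ 2.e-04 -0.e+00 -1.e+00] F [-0.3  0.4 -2.8] M [ 0.04  0.18 -0.03] w 59.63 q6 1.7
tool shift mm [0.2 0.7 0.1]
```

Call:
play_rows(deltas=[[[1,0.6,0.2,0,0,0,50],[1.5,0,0,0,0,0,50],[1.5,0,0,0,0,0,50],[1.5,0,0,0,0,0,50],[0,0,0,0,0,0,50]]])

```text
time_s: 22.6
ee_pos: [0.5347, 0.0364, 0.0893]
eef_rot: [0.155, 1.57, -3.117]
force: [0.9, -0.2, -2.2]
grip_width: 0.0595
```

Call:
play_rows(deltas=[[[1,0,0,0,0,0,50],[1,0,0,0,0,0,50],[1,0,0,0,0,0,50],[1,0,0,0,0,0,50],[0,0,0,0,0,0,50]]])

```text
time_s: 23.1
ee_pos: [0.5347, 0.0364, 0.0854]
eef_rot: [0.232, 1.571, -3.041]
force: [0.7, 0.5, -2.8]
grip_width: 0.0595
```

Call:
play_rows(deltas=[[[0.7,0,0,0,0,0,50],[0.7,0,0,0,0,0,50],[0.7,0,0,0,0,0,50],[0,0,0,0,0,0,50]]])

```text
time_s: 23.5
ee_pos: [0.5348, 0.0364, 0.0833]
eef_rot: [0.054, 1.571, 3.064]
force: [-0.7, 0.0, -2.0]
grip_width: 0.0597
```

Call:
play_rows(deltas=[[[0.5,0,0,0,0,0,50],[0.5,0,0,0,0,0,50],[0,0,0,0,0,0,50]]])

```text
time_s: 23.8
ee_pos: [0.5348, 0.0364, 0.0824]
eef_rot: [0.326, 1.571, -2.947]
force: [-0.2, -0.5, -2.1]
grip_width: 0.0597
```

Run:
```python
from h import *
st()
```

```text
t 23.8 pos [534.76  36.36  82.38] phi -97.52 xaxis [-1.e-04 -0.e+00 -1.e+00] F [-0.2 -0.5 -2.1] M [ 0.01  0.2  -0.03] w 59.7 q6 1.7
```

Call:
play_rows(deltas=[[[0.4,0,0,0,0,0,50],[0.4,0,0,0,0,0,50],[0,0,0,0,0,0,50]]])

```text
time_s: 24.1
ee_pos: [0.5347, 0.0364, 0.0816]
eef_rot: [0.158, 1.571, -3.115]
force: [0.5, 0.4, -1.9]
grip_width: 0.0597
```

Call:
play_rows(deltas=[[[0.4,0,0,0,0,0,50],[0.4,0,0,0,0,0,50],[0,0,0,0,0,0,50]]])

```text
time_s: 24.4
ee_pos: [0.5347, 0.0364, 0.0808]
eef_rot: [0.184, 1.571, -3.088]
force: [0.2, 0.1, -2.0]
grip_width: 0.0595
```

Call:
play_rows(deltas=[[[0.5,0,0,0,0,0,50],[0.5,0,0,0,0,0,50],[0,0,0,0,0,0,50]]])

```text
time_s: 24.7
ee_pos: [0.5347, 0.0364, 0.0798]
eef_rot: [0.311, 1.571, -2.962]
force: [0.4, -0.5, -2.7]
grip_width: 0.0594
```

Run:
```python
from h import *
st()
```

```text
t 24.7 pos [534.73  36.37  79.75] phi -97.51 xaxis [-2.e-04 -0.e+00 -1.e+00] F [ 0.4 -0.5 -2.7] M [ 0.03  0.16 -0.08] w 59.37 q6 1.7
```

Engaged again (2.3 mm below the rib-top height with no contact force). I continue down to about 65.5.

Call:
play_rows(deltas=[[[0.8,0,0,0,0,0,50],[0.8,0,0,0,0,0,50],[0.8,0,0,0,0,0,50],[0.8,0,0,0,0,0,50],[0.8,0,0,0,0,0,50],[0,0,0,0,0,0,50]]])

```text
time_s: 25.3
ee_pos: [0.5347, 0.0364, 0.0757]
eef_rot: [0.283, 1.571, -2.99]
force: [-0.0, 0.6, -2.0]
grip_width: 0.0599
```

Call:
play_rows(deltas=[[[1,0,0,0,0,0,50],[1,0,0,0,0,0,50],[1,0,0,0,0,0,50],[1,0,0,0,0,0,50],[1,0,0,0,0,0,50],[0,0,0,0,0,0,50]]])

```text
time_s: 25.9
ee_pos: [0.5347, 0.0364, 0.0707]
eef_rot: [0.178, 1.571, -3.095]
force: [-0.9, 0.4, -1.9]
grip_width: 0.0596
```

Call:
play_rows(deltas=[[[1,0,0,0,0,0,50],[1,0,0,0,0,0,50],[1,0,0,0,0,0,50],[1,0,0,0,0,0,50],[0.8,0,0,0,0,0,50],[0,0,0,0,0,0,50]]])

```text
time_s: 26.5
ee_pos: [0.5347, 0.0364, 0.0659]
eef_rot: [0.176, 1.571, -3.097]
force: [0.2, -0.6, -2.5]
grip_width: 0.0598
```

Run:
```python
from h import *
st()
```

```text
t 26.5 pos [534.72  36.37  65.91] phi -97.52 xaxis [-2.e-04 -0.e+00 -1.e+00] F [ 0.2 -0.6 -2.5] M [-0.    0.14  0.07] w 59.77 q6 1.7
```

Call:
play_rows(deltas=[[[0.5,0,0,0,0,0,50],[0.5,0,0,0,0,0,50],[0.4,0,0,0,0,0,50],[0,0,0,0,0,0,50]]])

```text
time_s: 26.9
ee_pos: [0.5348, 0.0364, 0.0646]
eef_rot: [-0.006, 1.571, 3.005]
force: [-0.6, -0.8, -2.0]
grip_width: 0.0596
```

Call:
play_rows(deltas=[[[0.2,0,0,0,0,0,50],[0.2,0,0,0,0,0,50],[0,0,0,0,0,0,50]]])

```text
time_s: 27.2
ee_pos: [0.5348, 0.0364, 0.0642]
eef_rot: [1.0, 1.571, -2.273]
force: [-0.1, -0.3, -1.9]
grip_width: 0.0595
```

Call:
play_rows(deltas=[[[0.2,0,0,0,0,0,50],[0,0,0,0,0,0,50]]])

```text
time_s: 27.4
ee_pos: [0.5348, 0.0364, 0.0641]
eef_rot: [2.902, 1.571, -0.37]
force: [-1.1, -0.8, -1.2]
grip_width: 0.0597
```

Call:
play_rows(deltas=[[[0.2,0,0,0,0,0,50],[0,0,0,0,0,0,50]]])

```text
time_s: 27.6
ee_pos: [0.5348, 0.0364, 0.0641]
eef_rot: [3.041, 1.571, -0.231]
force: [-2.6, 0.4, 2.6]
grip_width: 0.0597
```

Call:
play_rows(deltas=[[[0.2,0,0,0,0,0,50],[0,0,0,0,0,0,50]]])

```text
time_s: 27.8
ee_pos: [0.5348, 0.0364, 0.0641]
eef_rot: [3.099, 1.571, -0.174]
force: [-4.2, 0.5, 6.4]
grip_width: 0.0593
```

Seated at TCP 64.1, as predicted (60 + 4.1). I release and rise.

Call:
play_rows(deltas=[[[-0.3,0,0,0,0,0,70],[0,0,0,0,0,0,80],[0,0,0,0,0,0,94],[0,0,0,0,0,0,94],[-5,0,0,0,0,0,94],[-25,0,0,0,0,0,94],[-40,0,0,0,0,0,94],[-40,0,0,0,0,0,94],[-20,0,0,0,0,0,94],[0,0,0,0,0,0,94]]])

```text
time_s: 28.8
ee_pos: [0.5359, 0.0364, 0.1973]
eef_rot: [-3.009, 1.565, 0.002]
force: [-0.3, -0.1, -1.2]
grip_width: 0.094
```

Call:
play_rows(deltas=[[[0,40,0,0,0,0,94],[0,40,0,0,0,0,94],[0,40,0,0,0,0,94],[0,40,0,0,0,0,94],[0,40,0,0,0,0,94],[0,0,0,0,0,0,94],[0,0,0,0,0,0,94]]])

```text
time_s: 29.5
ee_pos: [0.5082, -0.1622, 0.193]
eef_rot: [-0.348, 1.569, 2.661]
force: [1.2, 0.0, 0.1]
grip_width: 0.0939
```

Run:
```python
from fit import *
st()
ims=[]
for n,b in(('top',(270,185,340,250)),('side',(305,190,375,255))):
    c=cam(n);im=cv2.resize(c[0]['img'][b[1]:b[3],b[0]:b[2],::-1],None,fx=5.5,fy=5.5,interpolation=cv2.INTER_CUBIC)
    im0=im.copy();ims.append(im0)
    save(c,f'z_{n}.png',None,1.25)
cv2.imwrite('pics/z.png',np.hstack(ims))
```

```text
t 29.5 pos [ 508.19 -162.19  193.  ] phi -97.61 xaxis [-1.4e-03  7.0e-04 -1.0e+00] F [1.2 0.  0.1] M [-0.04  0.14  0.  ] w 93.95 q6 1.33
```

View pics/z.png

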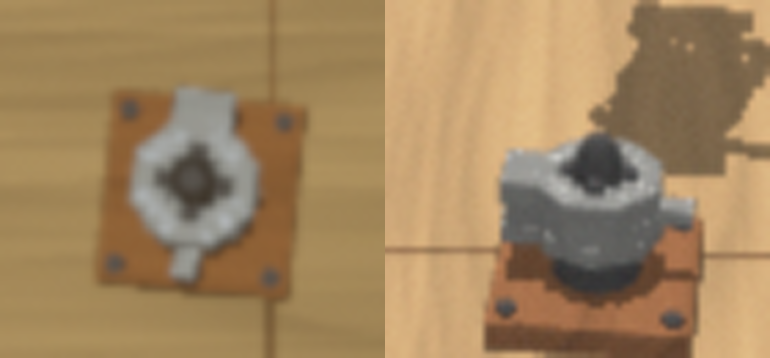

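View pics/z_side.png

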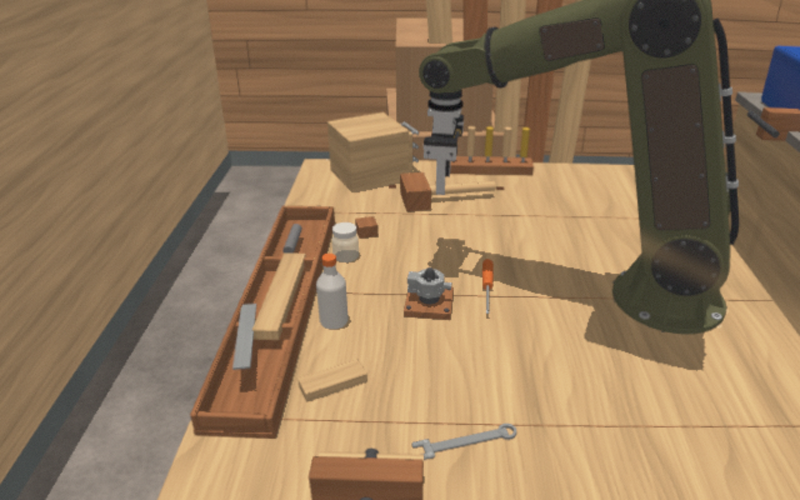

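The plates are stacked flush, with the broad tab over the back tab and the narrow tab opposite. The bystanders are where they were, so I hand in.

```bash
python3 -c "
from station import hand_in
print(hand_in())"
```

```text
the job is handed in; nothing more can be done
None
```

The clutch is rebuilt and handed in. The narrow plate went on first with its tab opposite the back plate's, then the broad plate with its tab over the back plate's.

- **Engagement:** The angle I read for the ribs from the top camera (about -7.5° in world axes) was close enough that both plates slid onto the splines without searching. No turning on the rib tops was needed.
- **Forces:** The highest readings were about 5 N for the narrow plate and 6.4 N for the broad plate, as each touched bottom. Readings came only at the end of each short move. Sideways force stayed at or below about 4 N.
- **Fully home:** The narrow plate stopped with the fingertips at 54.6 mm (expected 54.65). The broad plate stopped at 64.1 mm (expected 64.1).
- **Final pictures:** Both cameras show the stack flush and flat, with the tabs correct. The arm is clear of everything, and the side view shows the other items undisturbed. The job took 29.5 s of the 72 s allowed.

The two cameras disagreed by up to 2 mm in position and 2.6° in angle. The rib angle came from the top camera alone, because the side-view fit gave no clear answer. None of my last checks failed.

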